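# Open the candied ube jar in the topping caddy

### The job

Open the candied-ube jar (purple lid) for topping the buns: stand it, lid still tight, all the way down in the empty middle well of the steel caddy so that it cannot turn, then unscrew the lid anticlockwise only until it comes free of the threads. Lift the lid off and finish while still holding it in the gripper, level and just above the open mouth, a finger's width or two clear, with the jar still down in its well. Leave the other jars, the dredger and the spatula where they are.

Things in the scene. Friction and masses are not known exactly. Their poses are not given: they have to be found in the camera images.
- ube_jar: The jar to open: cream stoneware, purple band, loose, 0.4 kg. Square body 60 x 60 mm, flat sides to the shoulder at 77 mm (hold it just under this, palm clear of the lid); 100 mm tall with lid. Origin at the centre of its underside, z up, x and y square to its sides (all alike). The lid takes about 1 N m to break loose: unbraced, the jar spins too; in the well it has 3 degrees of play.
- mouth (a point): Centre of the ube jar's open rim, 96 mm above its underside. The neck is 44 mm across, 52 mm over its four short threads. The lid is tight for the first few degrees, rises about 2 mm as it is turned, comes free at about 42 degrees (0.73 rad) and lifts straight off from there to about 70 degrees (1.2 rad), where it meets a stop.
- ube_lid: The ube jar's lid: round, purple, knurled, 62 mm across, 18.5 mm high, 50 g, a separate part. Origin at the centre of its lower edge, z up; x along the jar's x when closed. Closed, its lower edge is 81 mm above the jar's underside (4 mm above the shoulder). Lugs inside its lower edge hook under the neck's threads; it unscrews anticlockwise seen from above. While engaged it lifts the jar too.
- caddy: Fixed brushed-steel topping caddy, 100 (x) x 340 (y) x 36 mm high, with a wire handle at each end and three square wells in a row along y, 110 mm apart. Origin at the centre of its underside, z up.
- well (a point): Centre of the floor of the empty middle well. The well is 63 x 63 mm, 30 mm deep (floor 6 mm above the bench), its mouth widened by a 3 mm chamfer, its sides along the caddy's x and y; axes as the caddy's.
- matcha_jar: Bystander: a jar of the same shape, green lid and band, closed, loose on the bench. Origin at the centre of its underside.
- mango_jar: Bystander: a jar of the same shape, orange lid and band, closed, standing in an end well of the caddy (top 106 mm above the bench). Origin at the centre of its underside.
- dredger: Bystander: a square steel dredger, 58 x 58 x 56 mm, standing in the other end well. Origin at the centre of its underside.
- spatula: Bystander: a spatula, 250 mm long, lying flat on the bench. Origin under its middle; it lies along its x axis.
There are look-alikes about, which are no part of the job. Of the things like the ube_lid, leave any that is turquoise; of the rest the smaller one is meant.

How it is judged:
By the outcome, as a careful person would: the job done as asked, in the order asked, and still so for the second after the job is handed in, while the arm keeps its last pose, push and grip.
It also fails if it takes over 48 s, if anything falls off the work surface, if the arm or the gripper's body presses on something with over 40 N, if the wrist force passes 120 N, or if a joint passes its speed limit or range.

### The arm

A 6-joint arm with a two-finger parallel gripper is mounted at the origin on the work surface. World frame = base frame: x ahead of the robot, y to its left, z up, the work surface at z = 0. Lengths are in m, angles in rad, forces in N, time in s.
With the tool pointing down it reaches from about 0.375 to 0.975 m from the base axis. Payload 3.8 kg.
Tool frame: the origin (TCP) lies on the centre line of the jaws, within the pads' length; the fingertips stand 17 mm ahead of it and the grasp point (between the pads) lies 2 mm behind it (bot.tip_extent is the distance from the TCP to the fingertips, in m); z points along the fingers, y is the line along which they close (so a half turn about z gives the same grasp; the last joint's range is limited). The gripper opens to 85 mm and grips with 20 to 120 N. Pads are 22 mm wide; open, the fingers measure 114 mm over their backs; the gripper's body (76 mm by 85 mm) begins 54 mm behind the grasp point. The pads swing forward as they close: fully open they stand 13 mm farther back than shut.
Start: joints at [-1.161, 0.264, 1.604, -0, 1.274, -0.037], TCP at [0.292, -0.609, 0.248] pointing down, gripper open.
Joint ranges: [-2.63, 2.63], [-0.94, 2.18], [0.31, 2.57], [-1.31, 4.45], [0, 2.66], [-2.55, 2.55]. Speed limits (rad/s): [2.57, 2.57, 3.14, 3.14, 3.14, 3.14].

### API

Orientations are given as a rotation vector (axis times angle).
In Python, from workcell import readout, read_camera, finish_job, bot gives the robot as it stands.
- The arm moves only by the tool jog_arm, never from a script. Its argument "deltas" is one flat list of numbers, 7 for each row, row after row: the shift along the tool's x, y, z in m, then the turn, a rotation vector about the tool's x, y, z in degrees, then the gripper command: -1 is shut, 1 is fully open, values between are in proportion. A call has 1 to 8 rows; each row is the pose to reach, as a shift and turn from the pose commanded when the call began, along the tool's axes at that moment; what a row does not reach only later rows make up. A row lasts 1/10 s, in which the tool goes at most 50 mm and 8.59 degrees, less where a joint would pass 70% of its speed; a pose out of reach is approached as far as the arm can. A call with a gripper value outside its range is refused whole. The fingers move at their own pace and stop on an object; "squeeze" is the grip in N (left out, the last holds). Time passes only in rows, so rows that repeat a pose let the fingers close. It gives the time, the measured TCP pose, the force, the opening and the grip force at its end, in the units of the state.
- readout.read_state(): the state, without advancing time (a new reading comes with each control period).
- read_camera(name): name is "scene" or "top" or "wrist"; returns a dict with "color" (384x512x3 uint8, blue, green, red), "fx", "fy", "cx", "cy" (pixels), "origin" and "attitude" of the camera in the world. Camera axes: x right, y down, z forward; pixel columns grow to the right and rows downward; lengths in m; the calibration is good to about 2 mm. A picture is of the moment at which its call begins. There is no depth.
- finish_job(): hands the job in; it is judged then, once.
The state is a dict: "time": time; "q": joint angles; "joint_vel": joint speeds; "joint_torque": joint torques, N m; "tool_pos": TCP position; "tcp_rot": TCP orientation; "wrist_force": force on the tool from outside, world axes, zero at the start; "torque": the same for the moment, N m; "width": opening from 0.0 (shut) to 1.0 (fully open); "grip_force": force on a finger pad.
Only numpy, scipy, OpenCV 4.12 (cv2) and the standard library are available. Lean on these libraries where they do the work, as an engineer would, in place of code of your own. Each camera call takes 0.05 s, during which the arm holds its last target. There are 200 camera calls.

## Working session

There is one attempt and no reset: what is moved stays moved. The work goes in short steps, Python scripts to look and compute and a tool call to move; the robot and the scene stay as the last step left them, time stands still between calls to the robot, and variables do not carry over. Pictures are saved under pics/ and viewed, at most 10 in all, crops included, and the job is handed in when it is done.

Besides the shell and the picture viewer there is one more tool, called after "Request:" by a JSON object that holds its "name" and its "arguments". jog_arm: Moves the arm, as the interface text tells. Its arguments: {"type":"object","properties":{"deltas":{"type":"array"},"squeeze":{"type":"number"}},"required":["deltas"]}

```bash
mkdir -p pics; cat > h.py <<'E'
import numpy as np,cv2
from scipy.spatial.transform import Rotation as R
from workcell import readout, read_camera, finish_job, bot
def att(c):
    a=np.array(c["attitude"],float)
    return a if a.shape==(3,3) else (R.from_rotvec(a).as_matrix() if a.size==3 else R.from_quat(a).as_matrix())
def ray(c,u,v,z):
    d=att(c)@np.array([(u-c["cx"])/c["fx"],(v-c["cy"])/c["fy"],1]); o=np.array(c["origin"])
    return o+d*(z-o[2])/d[2]
def proj(c,p):
    q=att(c).T@(np.array(p)-c["origin"]); return q[0]/q[2]*c["fx"]+c["cx"],q[1]/q[2]*c["fy"]+c["cy"]
E
python3 - <<'E'
from h import *
ims=[]
for n in("top","scene"):
    c=read_camera(n); print(n,c["attitude"],c["origin"],c["fx"],c["cx"],c["cy"]); cv2.imwrite(f"pics/{n}0.png",c["color"])
    np.save(f"{n}0.npy",c,allow_pickle=True)
print(readout.read_state())
E
```

```text
top [-2.17857105  2.1733772  -0.09109751] [ 0.42943727 -0.07475648  1.03587477] 396.6006459667287 260.3904458142854 187.4840547730955
scene [-1.18037116 -2.5456335   0.76740084] [1.08292056 0.43113327 1.23947145] 493.8505234393414 259.92029790386766 189.26812266182216
{'time': 0.1, 'q': array([-1.16089454e+00,  2.64740951e-01,  1.60526666e+00,  2.50682919e-05,
        1.27370496e+00, -3.69037142e-02]), 'joint_vel': array([ 7.43069962e-04, -9.14005355e-04, -1.63631360e-03,  8.19836334e-04,
       -8.64347530e-05,  2.91210215e-05]), 'joint_torque': array([ 1.49897010e-04, -5.16707826e+01, -3.68590164e+01, -9.49106948e-05,
        6.27945774e-03, -1.59957261e-05]), 'tool_pos': array([ 0.29140633, -0.60814702,  0.24702817]), 'tcp_rot': array([-3.06148841e+00, -6.95543206e-01,  5.80066776e-04]), 'wrist_force': array([ 0.09125235,  0.51475535, -0.99758092]), 'torque': array([0.0803141 , 0.02505808, 0.05367008]), 'grip_force': 0.0, 'width': 0.9998935046131192}
```

View pics/top0.png

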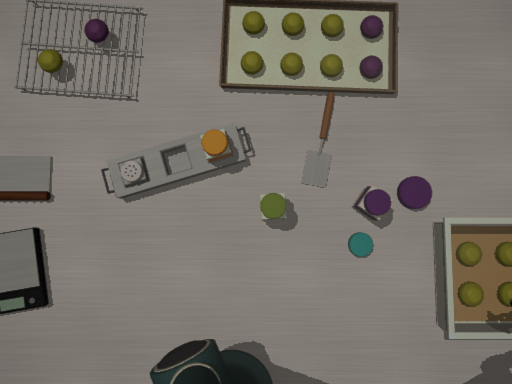

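View pics/scene0.png

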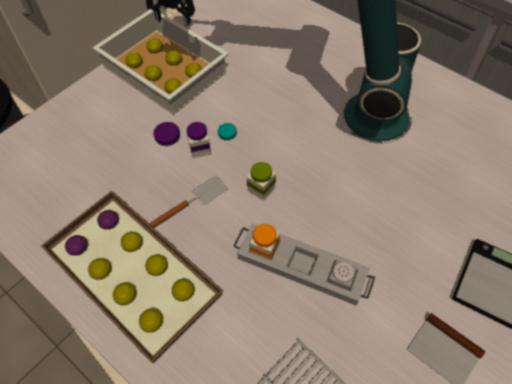

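Top view: the ube-lid candidates are the purple disc on a square cream body (377,202), the larger loose purple disc (415,193) and the turquoise disc (361,244). The first fits, since it is the smaller purple one and sits on a jar. The empty well is at (177,160), mango at (215,143) and the dredger at (131,171). I'll confirm in one enlarged crop and measure.

```bash
python3 - <<'E'
from h import *
L=lambda n:np.load(n+"0.npy",allow_pickle=True).item()
for n in("top","scene"):
    c=L(n); hsv=cv2.cvtColor(c["color"],cv2.COLOR_BGR2HSV)
    for nm,lo,hi,z in(("purple",(135,70,30),(165,255,200),.0995),("green",(30,100,50),(45,255,255),.0995),("orange",(8,150,120),(22,255,255),.1055),("teal",(80,120,60),(100,255,255),.0185)):
        m=cv2.inRange(hsv,lo,hi); k,lab,st,ce=cv2.connectedComponentsWithStats(m)
        for i in range(1,k):
            if st[i,4]>120:
                (u,v),r=cv2.minEnclosingCircle(np.argwhere(lab==i)[:,::-1].astype(np.float32))
                print(n,nm,st[i],ce[i].round(1),r, "P",ray(c,*ce[i],z)[:2].round(4))
c=L("top"); a=cv2.resize(c["color"][165:265,335:445],None,fx=5,fy=5,interpolation=cv2.INTER_CUBIC)
b=cv2.resize(c["color"][120:205,100:260],None,fx=5,fy=5,interpolation=cv2.INTER_CUBIC)
w=np.zeros((600,800,3),np.uint8)
cv2.imwrite("pics/cropjar.png",a);cv2.imwrite("pics/cropcad.png",b)
# caddy: lines by minAreaRect of steel
g=c["color"].astype(int); sat=g.max(2)-g.min(2)
print(g[185,140],g[165,150],g[220,150],g[160,177],sat[185,140],sat[220,150])
E
```

```text
top purple [361  16  21  21 334] [371.4  25.7] 10.701563835144043 P [ 0.9098 -0.3436]
top purple [ 85  19  23  23 381] [95.5 29.6] 11.677762031555176 P [0.899 0.334]
top purple [361  56  21  20 312] [371.   65.5] 10.248991012573242 P [ 0.8091 -0.3404]
top purple [398 177  34  32 821] [414.6 192. ] 16.77073097229004 P [ 0.5006 -0.4369]
top purple [365 190  26  25 508] [377.3 201.9] 12.905588150024414 P [ 0.477  -0.3483]
top green [261 193  25  26 505] [272.8 205.5] 12.750290870666504 P [ 0.468  -0.1016]
top orange [202 130  25  25 477] [213.8 141.5] 12.628450393676758 P [0.6194 0.0389]
top teal [349 233  24  23 429] [360.5 244.1] 11.81198501586914 P [ 0.3736 -0.3267]
scene purple [154 122  26  23 481] [166.4 133.1] 12.815979957580566 P [ 0.5467 -0.4072]
scene purple [187 122  20  18 289] [196.4 130.3] 9.962529182434082 P [ 0.4811 -0.3458]
scene purple [ 98 211  20  17 272] [107.5 219.1] 9.861641883850098 P [ 0.8536 -0.312 ]
scene purple [ 66 236  20  18 295] [ 75.7 244.7] 10.31760311126709 P [ 0.9564 -0.3158]
scene green [251 162  21  20 339] [261.  171.6] 10.570067405700684 P [ 0.4724 -0.099 ]
scene orange [ 119   33   87   57 1330] [161.4  62.1] 43.10462188720703 P [ 0.3487 -0.637 ]
scene orange [253 224  24  23 435] [264.5 234.8] 12.020915031433105 P [0.6226 0.0406]
scene teal [218 123  18  17 234] [226.6 130.9] 8.78188705444336 P [ 0.3779 -0.3247]
[109 116 118] [115 120 122] [119 126 133] [115 123 125] 9 14
```

View pics/cropjar.png

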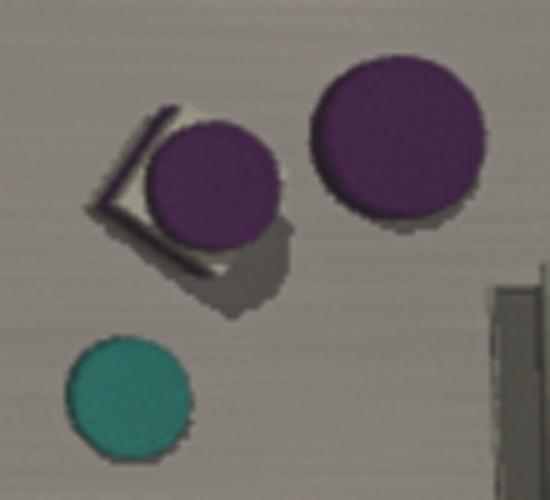

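View pics/cropcad.png

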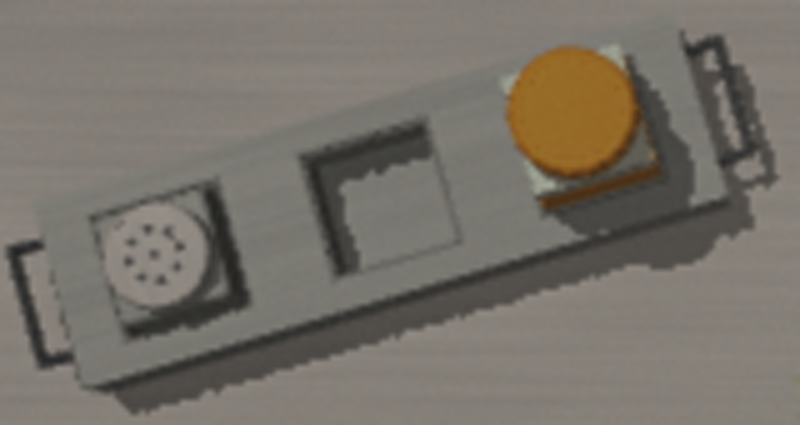

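The crop shows the purple lid on the cream square body, with the smaller diameter (lid top at px 377,202). The larger purple disc and the turquoise one lie loose beside it. The well corners are at px (160,151), (186,144), (192,168), (167,176).

```bash
cat >> h.py <<'E'
def plan(pos,yaw,s=None):
    """yaw: world angle of tool y axis (mod pi), tool down; returns shift & turn in tool axes"""
    s=s or readout.read_state(); Rc=R.from_rotvec(s["tcp_rot"]); best=None
    for k in(-2,-1,0,1,2):
        y=yaw+k*np.pi; Y=np.array([np.cos(y),np.sin(y),0]);Z=np.array([0,0,-1.]);X=np.cross(Y,Z)
        t=(Rc.inv()*R.from_matrix(np.c_[X,Y,Z])).as_rotvec(degrees=True)
        if best is None or np.linalg.norm(t)<np.linalg.norm(best)-1: best=t
    return (Rc.inv().apply(np.array(pos)-s["tool_pos"])*1000).round(1),best.round(2)
E
python3 - <<'E'
from h import *
c=np.load("top0.npy",allow_pickle=True).item()
P=lambda u,v,z:ray(c,u,v,z)[:2]
ang=lambda d:np.degrees(np.arctan2(d[1],d[0])).round(1)
j=[P(370,186,.03),P(355,206,.03),P(377,220,.03)]
print("jar edges",ang(j[1]-j[0]),ang(j[2]-j[1]),[np.linalg.norm(j[i]-j[i+1]).round(3) for i in(0,1)])
w=[P(100+u/5,120+v/5,.036) for u,v in((300,157),(428,118),(462,242),(337,278))]
print("well",np.mean(w,0).round(4),[ (ang(w[(i+1)%4]-w[i]),np.linalg.norm(w[(i+1)%4]-w[i]).round(4)) for i in range(4)])
e=P(117,197.6,.036),P(247,160,.036);print("front edge",ang(e[1]-e[0]))
print("big lid",P(414.6,192,.02),[a for a in dir(bot) if a[0]!='_'])
y=np.radians(55)
s=readout.read_state();Rm=R.from_rotvec(s["tcp_rot"]).as_matrix();print(Rm.round(3),ang(Rm[:,1]))
for yy in(55,-35): print(yy,plan([.479,-.347,.25],np.radians(yy)))
E
```

```text
jar edges 142.5 -122.7 [np.float64(0.064), np.float64(0.065)]
well [0.5865 0.1423] [(np.float64(-72.7), np.float64(0.0681)), (np.float64(-163.8), np.float64(0.0665)), (np.float64(106.4), np.float64(0.0658)), (np.float64(18.1), np.float64(0.0654))]
front edge -73.6
big lid [ 0.50665131 -0.46764381] ['MotionError', 'tip_extent']
[[ 0.902  0.432 -0.001]
 [ 0.432 -0.902  0.002]
 [ 0.    -0.002 -1.   ]] -64.4
55 (array([ 282. , -154.5,   -2.6]), array([-1.10e-01,  6.00e-02,  6.06e+01]))
-35 (array([ 282. , -154.5,   -2.6]), array([ -0.12,  -0.04, -29.4 ]))
```

Request:
{"name": "jog_arm", "arguments": {"deltas": [0.04,-0.022,0,0,0,-4,1,0.08,-0.044,0,0,0,-8,1,0.12,-0.066,0,0,0,-12,1,0.16,-0.088,0,0,0,-16,1,0.2,-0.11,0,0,0,-20,1,0.24,-0.132,0,0,0,-24,1,0.282,-0.1545,-0.0026,0,0,-29.4,1,0.282,-0.1545,-0.0026,0,0,-29.4,1]}}

```text
time: 0.9
tool_pos: [0.482, -0.3428, 0.2508]
tcp_rot: [-2.78, -1.46, -0.003]
wrist_force: [-0.2, -0.3, -0.6]
width: 1.0
grip_force: 0.0
```

```bash
python3 - <<'E'
from h import *
c=read_camera("wrist");np.save("w1.npy",c,allow_pickle=True);cv2.imwrite("pics/w1.png",c["color"])
s=readout.read_state();print(s["tool_pos"],s["q"],c["origin"],att(c).round(2),c["fx"])
print(proj(c,[.479,-.347,.0995]))
E
```

```text
[ 0.48056705 -0.34503377  0.25065335] [-6.64924914e-01  1.06168554e-01  1.78486486e+00  2.58143298e-04
  1.25103094e+00 -5.86878813e-02] [ 0.525147   -0.28015521  0.37685479] [[ 0.82 -0.54 -0.17]
 [-0.57 -0.79 -0.24]
 [ 0.    0.29 -0.96]] 312.04537725196826
(np.float64(251.074939705858), np.float64(189.04169575502235))
```

View pics/w1.png

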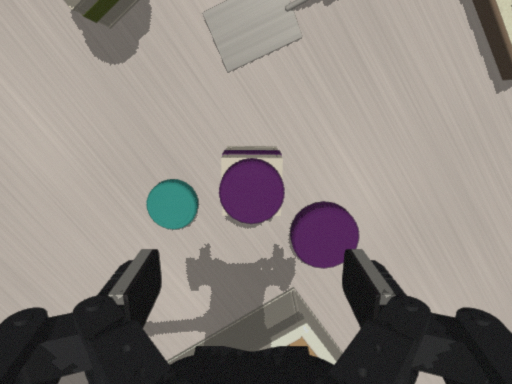

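Wrist view: the jar is nearly square to the tool, with its lid at (251,191) and its top side edge running from (222,149) to (282,149). The turquoise and large purple discs are clear of it.

```bash
python3 - <<'E'
from h import *
c=np.load("w1.npy",allow_pickle=True).item(); hsv=cv2.cvtColor(c["color"],cv2.COLOR_BGR2HSV)
m=cv2.inRange(hsv,(135,70,30),(165,255,200)); k,lab,st,ce=cv2.connectedComponentsWithStats(m)
for i in range(1,k):
    if st[i,4]>60:
        pts=np.argwhere(lab==i)[:,::-1].astype(np.float32);(u,v),r=cv2.minEnclosingCircle(pts)
        print(st[i],ce[i],ray(c,*ce[i],.0995)[:2],r, r/c["fx"]*(c["origin"][2]-.0995)/.96)
        if st[i,3]<20:
            us=np.unique(pts[:,0]);us=us[(us>us[0]+2)&(us<us[-1]-2)]
            p=np.polyfit(us,[pts[pts[:,0]==q,1].mean() for q in us],1)
            a,b=[ray(c,q,np.polyval(p,q),.045)[:2] for q in(us[0],us[-1])]
            d=b-a;print("band yaw",np.degrees(np.arctan2(d[1],d[0])),np.linalg.norm(d),(a+b)/2)
E
```

```text
[223 150  57   5 195] [250.6974359  151.74871795] [ 0.49843704 -0.31823912] 28.004562377929688 0.025928385187447524
band yaw -35.02886815643274 0.05344523160783897 [ 0.49346202 -0.32590657]
[ 219  159   65   65 3254] [251.21266134 190.91395206] [ 0.47807726 -0.34856216] 32.41200256347656 0.030009070515762334
[ 291  202   68   66 3413] [323.33548198 234.34222092] [ 0.51066828 -0.42444027] 34.0301399230957 0.031507243855527486
```

```bash
python3 - <<'E'
from h import *
print(plan([.4785,-.3478,.062],np.radians(-35.0)))
E
```

```text
(array([ -3.5,  -0. , 188.7]), array([-0.03, -0.02,  0.26]))
```

Request:
{"name": "jog_arm", "arguments": {"deltas": [-0.001,0,0.035,0,0,0,1,-0.001,0,0.07,0,0,0,1,-0.001,0,0.105,0,0,0,1,-0.001,0,0.14,0,0,0,1,-0.001,0,0.165,0,0,0,1,-0.001,0,0.18,0,0,0,1,-0.001,0,0.188,0,0,0,1,-0.001,0,0.188,0,0,0,1]}}

```text
time: 1.75
tool_pos: [0.4779, -0.3486, 0.0621]
tcp_rot: [-2.786, -1.449, 0.001]
wrist_force: [0.5, 0.8, 1.1]
width: 0.999
grip_force: 0.0
```

```bash
python3 - <<'E'
from h import *
s=readout.read_state();print(s["tool_pos"],s["wrist_force"],plan([.4785,-.3478,.062],np.radians(-35.0)))
E
```

```text
[ 0.47789832 -0.34864287  0.06208459] [0.5308584  0.79385371 1.13784943] (array([1. , 0. , 0.1]), array([-0.09,  0.  , -0.06]))
```

Good. Close with 60 N.

Request:
{"name": "jog_arm", "arguments": {"deltas": [0,0,0,0,0,0,-1,0,0,0,0,0,0,-1,0,0,0,0,0,0,-1,0,0,0,0,0,0,-1,0,0,0,0,0,0,-1,0,0,0,0,0,0,-1], "squeeze": 60}}

```text
time: 2.35
tool_pos: [0.4795, -0.3492, 0.0651]
tcp_rot: [2.784, 1.45, 0.001]
wrist_force: [-3.0, 1.2, 5.4]
width: 0.712
grip_force: 63.8
```

Request:
{"name": "jog_arm", "arguments": {"deltas": [0,0,-0.01,0,0,0,-1,0,0,-0.03,0,0,0,-1,0,0,-0.06,0,0,0,-1,0,0,-0.1,0,0,0,-1,0,0,-0.14,0,0,0,-1,0,0,-0.16,0,0,0,-1,0,0,-0.16,0,0,0,-1]}}

```text
time: 3.05
tool_pos: [0.4808, -0.3499, 0.228]
tcp_rot: [2.779, 1.447, 0.006]
wrist_force: [-0.4, -0.9, -3.6]
width: 0.711
grip_force: 66.3
```

```bash
python3 - <<'E'
from h import *
s=readout.read_state();print(s["tool_pos"],s["wrist_force"],s["width"],s["grip_force"],plan([.5865,.1423,.222],np.radians(16.4)))
c=read_camera("wrist");hsv=cv2.cvtColor(c["color"],cv2.COLOR_BGR2HSV);cv2.imwrite("pics/w2.png",c["color"])
m=cv2.inRange(hsv,(135,70,30),(165,255,200)); k,lab,st,ce=cv2.connectedComponentsWithStats(m)
for i in range(1,k):
    if st[i,4]>60: print(st[i],ce[i],ray(c,*ce[i],s["tool_pos"][2]+.0345)[:2])
E
```

```text
[ 0.4808082  -0.34988629  0.22795128] [-0.36541078 -0.9174959  -3.58805366] 0.7114832695780671 66.32276644930243 (array([ 463.8, -195.7,    4. ]), array([  0.47,   0.25, -51.39]))
[ 183  193  179   67 3750] [288.03786667 213.        ] [ 0.51378352 -0.32224669]
[  167   232   170   125 15855] [251.38360139 295.80170293] [ 0.48708085 -0.34037376]
```

View pics/w2.png

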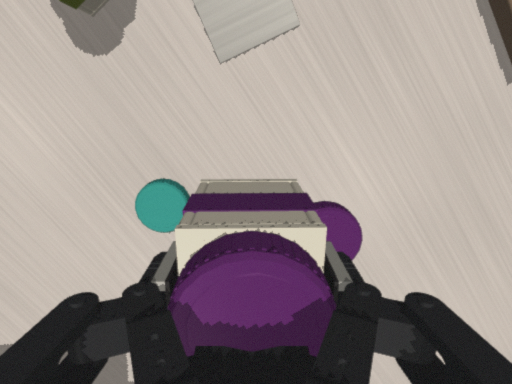

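The jar is held upright between the pads. Its far bottom edge is at v≈181, its shoulder edge at v≈226 (u 176–326), and the lid is at about (251,310). I'll measure the jar's offset in the hand from those two edges.

```bash
python3 - <<'E'
from h import *
s=readout.read_state();c=read_camera("wrist")
Rm=R.from_rotvec(s["tcp_rot"]).as_matrix();z=s["tool_pos"][2];print(Rm.round(3))
f=lambda u,v,zz:(Rm.T@(ray(c,u,v,zz)-s["tool_pos"])*1000).round(1)
for a in((176,226.5,z+.012),(326,226.5,z+.012),(202,180,z-.065),(297,180,z-.065)):print(f(*a))
g=cv2.cvtColor(c["color"],cv2.COLOR_BGR2GRAY);print(g[172:245,250])
print(readout.read_state()["tool_pos"])
E
```

```text
[[ 0.573  0.819  0.003]
 [ 0.819 -0.573 -0.003]
 [-0.     0.004 -1.   ]]
[ 27.4 -29.7 -12.1]
[ 27.2  29.6 -11.9]
[ 26.  -31.1  64.9]
[25.9 29.  65.1]
[187 191 191 190 190 189 183 149 146 174 138 130 131 133 131 130 131 133
 130 128 119  71  45  44  42  40  40  43  45  44  44  44  45  40  42  44
  44  50  73 106 128 132 132 132 131 133 132 132 131 132 130 123 140 132
 133 148 193 201 155  70  43  41  42  40  44  41  42  42  41  44  42  41
  47]
[ 0.47834769 -0.34800756  0.22252345]
```

```bash
python3 - <<'E'
from h import *
c=read_camera("wrist");s=readout.read_state();print(s["tool_pos"],s["time"],plan([.5865,.1423,.222],np.radians(16.4)))
Rm=R.from_rotvec(s["tcp_rot"]).as_matrix();z=s["tool_pos"][2];print(Rm.round(4))
f=lambda u,v,zz:(Rm.T@(ray(c,u,v,zz)-s["tool_pos"])*1000).round(1)
g=cv2.cvtColor(c["color"],cv2.COLOR_BGR2GRAY).astype(int);d=np.diff(g[165:245],axis=0)
for u in(215,250,285):
    print(u,[(165+i,d[i,u]) for i in np.where(abs(d[:,u])>25)[0]])
for a in((250,227,z+.015),(250,179,z-.062)):print(f(*a))
E
```

```text
[ 0.47761534 -0.34746148  0.22098634] 3.2 (array([ 4.637e+02, -1.917e+02, -3.000e-01]), array([ -0.16,  -0.09, -51.4 ]))
[[ 5.735e-01  8.192e-01 -2.400e-03]
 [ 8.192e-01 -5.735e-01  2.000e-03]
 [ 2.000e-04 -3.100e-03 -1.000e+00]]
215 [(np.int64(178), np.int64(-30)), (np.int64(179), np.int64(-30)), (np.int64(180), np.int64(36)), (np.int64(192), np.int64(-40)), (np.int64(193), np.int64(-34)), (np.int64(210), np.int64(33)), (np.int64(211), np.int64(34)), (np.int64(227), np.int64(29)), (np.int64(228), np.int64(40)), (np.int64(236), np.int64(-52)), (np.int64(239), np.int64(-52)), (np.int64(240), np.int64(-27))]
250 [(np.int64(178), np.int64(-38)), (np.int64(180), np.int64(39)), (np.int64(181), np.int64(-38)), (np.int64(192), np.int64(-49)), (np.int64(210), np.int64(35)), (np.int64(223), np.int64(28)), (np.int64(227), np.int64(33)), (np.int64(228), np.int64(-27)), (np.int64(229), np.int64(-42)), (np.int64(230), np.int64(-52))]
285 [(np.int64(178), np.int64(-44)), (np.int64(180), np.int64(28)), (np.int64(181), np.int64(-39)), (np.int64(192), np.int64(-52)), (np.int64(209), np.int64(29)), (np.int64(210), np.int64(37)), (np.int64(227), np.int64(52)), (np.int64(237), np.int64(-75)), (np.int64(238), np.int64(-61))]
[ 27.7   0.4 -15. ]
[26.9  0.3 62. ]
```

```bash
python3 - <<'E'
from h import *
print(plan([.6077,.0704,.222],np.radians(16.4)))
E
```

```text
(array([ 416.9, -133.1,   -0.5]), array([ -0.16,  -0.09, -51.4 ]))
```

Request:
{"name": "jog_arm", "arguments": {"deltas": [0.02,-0.006,0,0,0,-2.5,-1,0.06,-0.019,0,0,0,-7.5,-1,0.1,-0.032,0,0,0,-12.5,-1,0.14,-0.045,0,0,0,-17.5,-1,0.18,-0.058,0,0,0,-22.5,-1,0.22,-0.07,0,0,0,-27.5,-1,0.25,-0.08,0,0,0,-31,-1,0.26,-0.083,0,0,0,-32,-1]}}

```text
time: 4.0
tool_pos: [0.5586, -0.0842, 0.2197]
tcp_rot: [-2.27, -2.164, 0.003]
wrist_force: [0.2, -0.8, -5.0]
width: 0.712
grip_force: 66.3
```

```bash
python3 - <<'E'
from h import *
s=readout.read_state();print(s["tool_pos"],plan([.6077,.0704,.222],np.radians(16.4)))
E
```

```text
[ 0.55863936 -0.0842165   0.21970776] (array([156.8,  41.6,  -2.2]), array([ -0.27,  -0.17, -19.15]))
```

Request:
{"name": "jog_arm", "arguments": {"deltas": [0.03,0.008,0,0,0,-4,-1,0.07,0.018,0,0,0,-9,-1,0.11,0.029,0,0,0,-14,-1,0.14,0.037,0,0,0,-17.5,-1,0.157,0.0416,-0.001,0,0,-19.3,-1,0.157,0.0416,-0.001,0,0,-19.3,-1,0.157,0.0416,-0.001,0,0,-19.3,-1]}}

```text
time: 4.7
tool_pos: [0.6087, 0.066, 0.2225]
tcp_rot: [-1.884, -2.513, 0.004]
wrist_force: [0.4, -0.3, -3.9]
width: 0.711
grip_force: 66.4
```

```bash
python3 - <<'E'
from h import *
c=read_camera("wrist");c=read_camera("wrist");np.save("w3.npy",c,allow_pickle=True);s=readout.read_state();print(s["tool_pos"],s["tcp_rot"],plan([.5865,.1423,.222],np.radians(16.4)))
cv2.imwrite("pics/w3.png",c["color"]);print(proj(c,[.5865,.1423,.036]))
E
```

```text
[0.60886893 0.06538047 0.22307155] [-1.88565925 -2.51176683  0.00273964] (array([80.1, -0. ,  1. ]), array([-0.11,  0.02, -0.19]))
(np.float64(251.19775948498946), np.float64(92.01386601253328))
```

View pics/w3.png

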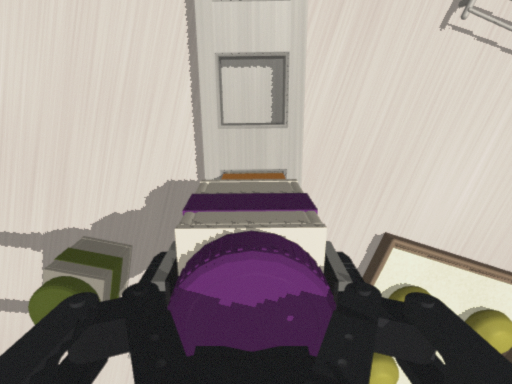

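Wrist view: the well's chamfer rim is at about (217,53), (289,52), (289,127), (219,128), square to the jar. The jar's bottom edge is at v≈181. Next I'll fit the rim edges.

```bash
python3 - <<'E'
from h import *
c=np.load("w3.npy",allow_pickle=True).item();s=readout.read_state()
g=cv2.GaussianBlur(cv2.cvtColor(c["color"],cv2.COLOR_BGR2GRAY),(3,3),0).astype(float)
gx=abs(np.diff(g,axis=1));gy=abs(np.diff(g,axis=0))
sub=lambda a:np.argmax(a)
P=lambda u,v:ray(c,u,v,.036)[:2]
# outermost dark edge: first pixel where grad>12 coming from the outside
def first(a,t=10):
    i=np.where(a>t)[0]; 
    if not len(i): return np.nan
    i=i[0]; w=a[i:i+4]; return i+np.argmax(w)+.5
rows=range(65,118);cols=range(228,280)
L=[(207+first(gx[r,207:232]),r) for r in rows]; Rr=[(298-first(gx[r,275:299][::-1])+1,r) for r in rows]
T=[(u,42+first(gy[42:66,u])) for u in cols]; B=[(u,138-first(gy[114:139,u][::-1])+1) for u in cols]
q={}
for n,pts in zip("LRTB",(L,Rr,T,B)):
    pts=np.array([p for p in pts if not np.isnan(p).any()],np.float32)
    med=np.median(pts,0); vx,vy,x,y=cv2.fitLine(pts,cv2.DIST_HUBER,0,.01,.01).ravel()
    a,b=P(x-25*vx,y-25*vy),P(x+25*vx,y+25*vy);d=b-a
    q[n]=(a+b)/2,d/np.linalg.norm(d);print(n,len(pts),(x,y),pts.std(0),np.degrees(np.arctan2(d[1],d[0]))%180,q[n][0])
def X(a,b):
    (p,d),(r,e)=q[a],q[b];t=np.linalg.solve(np.c_[d,-e],r-p);return p+t[0]*d
C=[X(*k) for k in("LT","TR","RB","BL")];print(np.mean(C,0),[np.linalg.norm(C[i]-C[i-1]).round(4) for i in range(4)])
print("tool",s["tool_pos"],plan([*np.mean(C,0),.222],np.radians(16.4)))
E
```

```text
L 53 (np.float32(220.0), np.float32(85.9)) [ 1.6979032 15.297058 ] 110.41415036154228 [0.55674197 0.13885914]
R 53 (np.float32(288.2), np.float32(88.9)) [ 0.45907634 15.297058  ] 106.63185613939213 [0.61961612 0.15433614]
T 52 (np.float32(250.5), np.float32(51.6)) [15.008331    0.39411327] 16.7635634353539 [0.57600649 0.17604811]
B 52 (np.float32(250.9077), np.float32(123.47081)) [15.008331   2.3297026] 12.18020622929345 [0.59446267 0.11404387]
[0.58844983 0.14583158] [np.float64(0.0627), np.float64(0.0667), np.float64(0.0675), np.float64(0.0627)]
tool [0.60886893 0.06538047 0.22307155] (array([83. ,  2.8,  1. ]), array([-0.11,  0.02, -0.19]))
```

```bash
python3 - <<'E'
from h import *
print(plan([.5867,.1444,.115],np.radians(16.7)))
E
```

```text
(array([ 82.1,   1. , 108. ]), array([-0.11,  0.02, -0.49]))
```

Request:
{"name": "jog_arm", "arguments": {"deltas": [0.03,0,0,0,0,-0.5,-1,0.065,0.001,0,0,0,-0.5,-1,0.082,0.001,0,0,0,-0.5,-1,0.082,0.001,0.03,0,0,-0.5,-1,0.082,0.001,0.07,0,0,-0.5,-1,0.082,0.001,0.1,0,0,-0.5,-1,0.082,0.001,0.108,0,0,-0.5,-1,0.082,0.001,0.108,0,0,-0.5,-1]}}

```text
time: 5.6
tool_pos: [0.5862, 0.1446, 0.1143]
tcp_rot: [-1.873, -2.519, 0.005]
wrist_force: [-0.3, 0.1, -3.6]
width: 0.71
grip_force: 66.8
```

```bash
python3 - <<'E'
from h import *
c=read_camera("wrist");c=read_camera("scene");s=readout.read_state();print(s["tool_pos"],s["wrist_force"],plan([.5867,.1444,.115],np.radians(16.7)))
c=read_camera("wrist")
a=c["color"][130:300,130:380]
cv2.imwrite("pics/w4.png",cv2.resize(a,None,fx=3,fy=3,interpolation=cv2.INTER_CUBIC))
E
```

```text
[0.58893564 0.14548247 0.11766207] [ 0.10923815  0.42865707 -3.98619175] (array([-0.4, -2.5,  2.7]), array([0.16, 0.03, 0.06]))
```

View pics/w4.png

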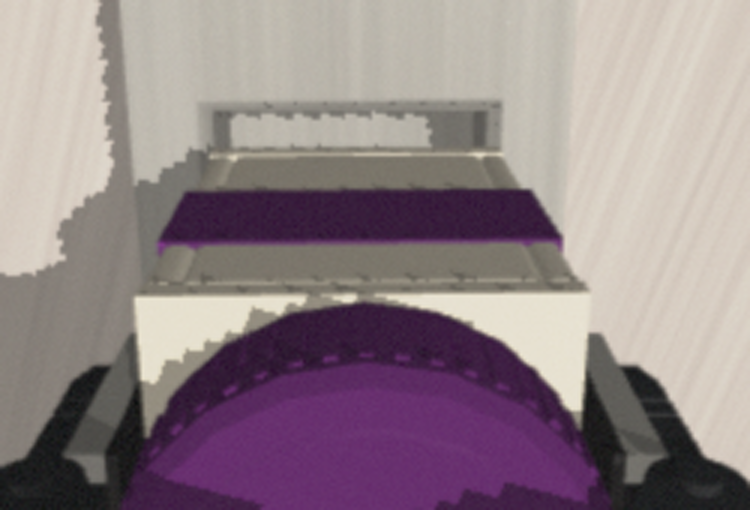

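Crop: the jar bottom (crop u 207–502, v 153) lines up with the well's far rim (u 205–500, v 103) to about 1 mm. That is inside the chamfer's capture, so I'm descending gently.

Request:
{"name": "jog_arm", "arguments": {"deltas": [0,0,0,0,0,0,-1,0,0,0.005,0,0,0,-1,0,0,0.01,0,0,0,-1,0,0,0.015,0,0,0,-1,0,0,0.02,0,0,0,-1,0,0,0.024,0,0,0,-1,0,0,0.028,0,0,0,-1,0,0,0.03,0,0,0,-1]}}

```text
time: 6.55
tool_pos: [0.5871, 0.1458, 0.0851]
tcp_rot: [-1.873, -2.522, 0.001]
wrist_force: [0.8, -0.8, -3.7]
width: 0.707
grip_force: 66.8
```

Request:
{"name": "jog_arm", "arguments": {"deltas": [0,0,0.004,0,0,0,-1,0,0,0.008,0,0,0,-1,0,0,0.011,0,0,0,-1,0,0,0.013,0,0,0,-1,0,0,0.014,0,0,0,-1,0,0,0.014,0,0,0,-1]}}

```text
time: 7.15
tool_pos: [0.5874, 0.1458, 0.0717]
tcp_rot: [-1.873, -2.522, 0.0]
wrist_force: [-0.8, -0.2, -4.1]
width: 0.712
grip_force: 66.8
```

Request:
{"name": "jog_arm", "arguments": {"deltas": [0,0,0.002,0,0,0,-1,0,0,0.003,0,0,0,-1,0,0,0.004,0,0,0,-1,0,0,0.005,0,0,0,-1,0,0,0.005,0,0,0,-1]}}

```text
time: 7.65
tool_pos: [0.5879, 0.1458, 0.0711]
tcp_rot: [1.873, 2.522, 0.0]
wrist_force: [-10.2, -3.5, 18.2]
width: 0.713
grip_force: 68.2
```

Request:
{"name": "jog_arm", "arguments": {"deltas": [0,-0.001,-0.002,0,0,0,-1,0,-0.001,-0.004,0,0,0,1,0,-0.001,-0.004,0,0,0,1,0,-0.001,-0.004,0,0,0,1,0,-0.001,-0.004,0,0,0,1]}}

```text
time: 8.15
tool_pos: [0.5868, 0.1456, 0.0708]
tcp_rot: [1.873, 2.522, 0.0]
wrist_force: [0.2, -0.4, -0.5]
width: 0.999
grip_force: 0.0
```

Request:
{"name": "jog_arm", "arguments": {"deltas": [0,0,-0.01,0,0,0,1,0,0,-0.04,0,0,0,1,0,0,-0.08,0,0,0,1,0,0,-0.12,0,0,0,1,0,0,-0.13,0,0,0,1,0,0,-0.13,0,0,0,1,0,0,-0.13,0,0,0,1]}}

```text
time: 8.85
tool_pos: [0.5859, 0.1454, 0.2001]
tcp_rot: [-1.873, -2.521, 0.002]
wrist_force: [-0.7, -0.2, -1.0]
width: 0.999
grip_force: 0.0
```

```bash
python3 - <<'E'
from h import *
for n,z in(("wrist",.1055),("scene",.1055),("top",.1055)):
    c=read_camera(n);np.save(n+"5.npy",c,allow_pickle=True);s=readout.read_state();cv2.imwrite(f"pics/{n}5.png",c["color"])
    m=cv2.inRange(cv2.cvtColor(c["color"],cv2.COLOR_BGR2HSV),(135,70,30),(165,255,255)); k,lab,st,ce=cv2.connectedComponentsWithStats(m)
    for i in range(1,k):
        if st[i,4]>150:
            r=cv2.minEnclosingCircle(np.argwhere(lab==i)[:,::-1].astype(np.float32))[1]
            print(n,st[i],ce[i].round(1),ray(c,*ce[i],z)[:2].round(4),(r*np.linalg.norm(ray(c,*ce[i],z)-c["origin"])/c["fx"]).round(4))
print(s["tool_pos"],s["q"])
E
```

```text
wrist [216 152  71   7 345] [251.3 155. ] [0.5759 0.1801] 0.0251
wrist [ 211  163   81   80 4989] [251.2 203.2] [0.5863 0.1453] 0.0302
scene [154 122  26  23 479] [166.3 133.1] [ 0.5495 -0.403 ] 0.0391
scene [ 98 211  20  17 271] [107.5 219. ] [ 0.8548 -0.3082] 0.0274
scene [ 66 236  21  18 297] [ 75.7 244.7] [ 0.957  -0.3117] 0.0285
scene [292 239  25  23 341] [305.  251.7] [0.5934 0.1502] 0.0324
top [361  16  21  20 324] [371.4  25.4] [ 0.9074 -0.342 ] 0.0287
top [ 85  19  23  23 406] [95.9 30.1] [0.8947 0.3304] 0.0329
top [361  56  21  20 301] [370.8  65.3] [ 0.8071 -0.3383] 0.0268
top [160 143  24  25 446] [171.9 154.6] [0.5879 0.1381] 0.032
top [399 177  33  32 802] [414.9 191.9] [ 0.5003 -0.4353] 0.0413
[0.58504266 0.14520629 0.19837185] [ 2.01966728e-01  1.67290978e-01  1.81467558e+00 -8.79623216e-06
  1.16393479e+00 -9.12615811e-02]
```

View pics/wrist5.png

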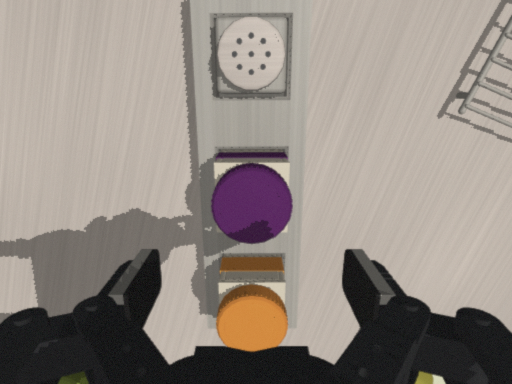

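Wrist view: the ube jar is down in the middle well with its lid at (251,203), the dredger (251,53) and mango (251,318) undisturbed. The lid is under the tool to within 1 mm. Next I'll pre-turn clockwise and come down over the lid.

```bash
python3 - <<'E'
from h import *
c=read_camera("wrist");s=readout.read_state();print(s["tool_pos"],plan([.5868,.1455,.105],np.radians(-13.3)))
E
```

```text
[0.5851935  0.14521783 0.19851109] (array([-0.2,  2. , 93.5]), array([-0.23,  0.04, 30.1 ]))
```

Request:
{"name": "jog_arm", "arguments": {"deltas": [0,0.0015,0.01,0,0,6,1,0,0.0015,0.025,0,0,13,1,0,0.0015,0.045,0,0,20,1,0,0.0015,0.065,0,0,26,1,0,0.0015,0.08,0,0,30,1,0,0.0015,0.088,0,0,30,1,0,0.0015,0.092,0,0,30,1,0,0.0015,0.093,0,0,30,1]}}

```text
time: 9.85
tool_pos: [0.5877, 0.1459, 0.1073]
tcp_rot: [-2.46, -1.953, 0.002]
wrist_force: [0.7, 0.1, 0.8]
width: 1.001
grip_force: 0.0
```

Request:
{"name": "jog_arm", "arguments": {"deltas": [0,0,0,0,0,0,1,0,0,0,0,0,0,1]}}

```text
time: 10.05
tool_pos: [0.5887, 0.1461, 0.1089]
tcp_rot: [2.461, 1.951, 0.002]
wrist_force: [0.1, 0.4, -0.4]
width: 1.002
grip_force: 0.0
```

```bash
python3 - <<'E'
from h import *
s=readout.read_state();print(s["tool_pos"],s["wrist_force"],plan([.5868,.1455,.105],np.radians(-13.3)))
E
```

```text
[0.58869291 0.14608545 0.10887941] [ 0.13448252  0.37026921 -0.41501843] (array([-1. , -1.7,  3.9]), array([ 0.09, -0.04,  0.12]))
```

Request:
{"name": "jog_arm", "arguments": {"deltas": [0,0,0.001,0,0,0,1,0,0,0.001,0,0,0,1,0,0,0.001,0,0,0,1,0,0,0.001,0,0,0,1]}}

```text
time: 10.45
tool_pos: [0.588, 0.1459, 0.107]
tcp_rot: [2.462, 1.951, 0.0]
wrist_force: [-0.6, 0.1, -0.0]
width: 1.001
grip_force: 0.0
```

Request:
{"name": "jog_arm", "arguments": {"deltas": [-0.0005,-0.001,0.002,0,0,0,1,-0.0005,-0.001,0.002,0,0,0,1,-0.0005,-0.001,0.002,0,0,0,-1,-0.0005,-0.001,0.002,0,0,0,-1,-0.0005,-0.001,0.002,0,0,0,-1,-0.0005,-0.001,0.002,0,0,0,-1,-0.0005,-0.001,0.002,0,0,0,-1], "squeeze": 90}}

```text
time: 11.15
tool_pos: [0.5879, 0.1457, 0.1059]
tcp_rot: [2.461, 1.951, 0.003]
wrist_force: [1.1, -0.0, 5.1]
width: 0.692
grip_force: 97.0
```

Request:
{"name": "jog_arm", "arguments": {"deltas": [0,0,0,0,0,0,-1,0,0,0,0,0,0,-1]}}

```text
time: 11.35
tool_pos: [0.5879, 0.1457, 0.1059]
tcp_rot: [2.461, 1.951, 0.003]
wrist_force: [1.2, -0.8, 5.9]
width: 0.693
grip_force: 97.1
```

Request:
{"name": "jog_arm", "arguments": {"deltas": [0,0,0,0,0,-3,-1,0,0,0,0,0,-6,-1,0,0,0,0,0,-9,-1,0,0,0,0,0,-12,-1]}}

```text
time: 11.75
tool_pos: [0.5873, 0.1464, 0.1058]
tcp_rot: [-2.243, -2.2, -0.003]
wrist_force: [-1.1, 1.4, 6.5]
width: 0.691
grip_force: 97.2
```

```bash
python3 - <<'E'
from h import *
s=readout.read_state();Rm=R.from_rotvec(s["tcp_rot"]).as_matrix();print(s["torque"],s["wrist_force"],np.degrees(np.arctan2(Rm[1,1],Rm[0,1])),s["width"],s["grip_force"],s["tool_pos"])
c=read_camera("wrist");cv2.imwrite("pics/w6.png",c["color"])
E
```

```text
[ 0.24643264  0.14892398 -0.05548231] [-1.10189688  1.36586115  6.52994442] -1.1043344557054924 0.6913278971253318 97.18933056218702 [0.58733833 0.14639978 0.10580237]
```

Request:
{"name": "jog_arm", "arguments": {"deltas": [0,0,0,0,0,-5,-1,0,0,-0.0005,0,0,-10,-1,0,0,-0.0005,0,0,-15,-1,0,0,-0.001,0,0,-20,-1,0,0,-0.001,0,0,-25,-1,0,0,-0.0015,0,0,-30,-1,0,0,-0.0015,0,0,-35,-1,0,0,-0.002,0,0,-40,-1]}}

```text
time: 12.6
tool_pos: [0.5858, 0.1458, 0.106]
tcp_rot: [-1.351, -2.834, 0.002]
wrist_force: [-0.5, 0.1, -1.1]
width: 0.696
grip_force: 96.5
```

Request:
{"name": "jog_arm", "arguments": {"deltas": [0,0,0,0,0,-2,-1,0,0,0,0,0,-3,-1,0,0,0,0,0,-3,-1]}}

```text
time: 12.9
tool_pos: [0.5861, 0.1456, 0.1061]
tcp_rot: [-1.283, -2.866, 0.001]
wrist_force: [0.1, 0.1, 0.3]
width: 0.696
grip_force: 96.5
```

```bash
python3 - <<'E'
from h import *
s=readout.read_state();Rm=R.from_rotvec(s["tcp_rot"]).as_matrix();print(s["torque"],s["wrist_force"],np.degrees(np.arctan2(Rm[1,1],Rm[0,1])),s["width"],s["grip_force"],s["tool_pos"],s["q"])
c=read_camera("wrist");cv2.imwrite("pics/w7.png",c["color"])
E
```

```text
[ 0.0031241  -0.00151494  0.02719862] [0.13014551 0.09708841 0.3080682 ] 41.7823386946057 0.6964268379535854 96.49009614486204 [0.58613163 0.14563905 0.10608884] [ 2.02220516e-01  2.57291428e-01  1.89074911e+00  1.79181767e-04
  9.95185333e-01 -5.27115888e-01]
```

View pics/w7.png

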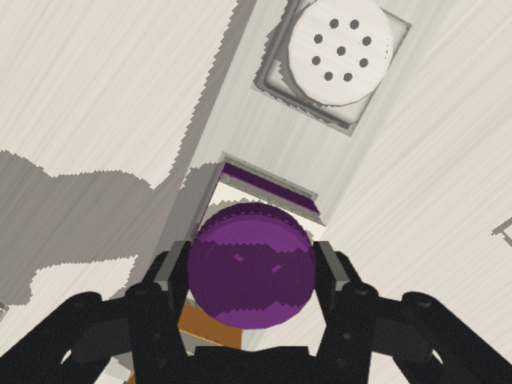

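Wrist view: the lid is held between the pads (u 188–316, v 203–328). The jar is still square in its well (band at about (270,187)) and the tool has turned 55°. Now a test lift of 5 mm, checking the weight.

Request:
{"name": "jog_arm", "arguments": {"deltas": [0,0,-0.001,0,0,0,-1,0,0,-0.002,0,0,0,-1,0,0,-0.003,0,0,0,-1,0,0,-0.004,0,0,0,-1,0,0,-0.005,0,0,0,-1,0,0,-0.005,0,0,0,-1,0,0,-0.005,0,0,0,-1]}}

```text
time: 13.65
tool_pos: [0.5867, 0.1457, 0.1119]
tcp_rot: [-1.283, -2.867, 0.0]
wrist_force: [-1.0, 0.8, -1.2]
width: 0.697
grip_force: 96.5
```

Request:
{"name": "jog_arm", "arguments": {"deltas": [0,0,-0.003,0,0,0,-1,0,0,-0.007,0,0,0,-1,0,0,-0.012,0,0,0,-1,0,0,-0.018,0,0,0,-1,0,0,-0.024,0,0,0,-1,0,0,-0.029,0,0,0,-1,0,0,-0.032,0,0,0,-1,0,0,-0.032,0,0,0,-1]}}

```text
time: 14.45
tool_pos: [0.5874, 0.1458, 0.1447]
tcp_rot: [1.282, 2.867, 0.001]
wrist_force: [0.7, -0.0, -1.1]
width: 0.689
grip_force: 96.5
```

Request:
{"name": "jog_arm", "arguments": {"deltas": [0,0,0,0,0,0,-1,0,0,0,0,0,0,-1,0,0,0,0,0,0,-1,0,0,0,0,0,0,-1]}}

```text
time: 14.85
tool_pos: [0.5867, 0.1457, 0.1436]
tcp_rot: [-1.283, -2.867, 0.0]
wrist_force: [-0.2, -1.1, 0.2]
width: 0.696
grip_force: 96.5
```

```bash
python3 - <<'E'
from h import *
s=readout.read_state();print(s["tool_pos"],s["tcp_rot"],s["wrist_force"],s["width"])
c0=np.load("top5.npy",allow_pickle=True).item()
w=read_camera("wrist");sc=read_camera("scene")
a=cv2.resize(w["color"][100:384,100:400],(400,380));b=cv2.resize(sc["color"][195:305,235:355],(400,380),interpolation=cv2.INTER_CUBIC)
cv2.imwrite("pics/f.png",np.hstack([a,b]))
m=cv2.inRange(cv2.cvtColor(sc["color"],cv2.COLOR_BGR2HSV),(135,70,30),(165,255,255)); k,lab,st,ce=cv2.connectedComponentsWithStats(m)
print([(st[i],ce[i].round(1)) for i in range(1,k) if st[i,4]>20])
print("scene proj: lid top",proj(sc,[.5868,.1457,.145]),"band",proj(sc,[.6,.16,.05]))
E
```

```text
[0.58670173 0.14567414 0.14358031] [-1.28259516e+00 -2.86738142e+00  4.59103682e-04] [-0.153773   -1.12936552  0.24312723] 0.6962628291750346
[(array([154, 122,  26,  23, 484], dtype=int32), array([166.4, 133.1])), (array([ 98, 211,  20,  17, 269], dtype=int32), array([107.4, 219.1])), (array([292, 232,  12,  24, 187], dtype=int32), array([297.7, 244.1])), (array([ 66, 236,  21,  19, 298], dtype=int32), array([ 75.7, 244.7])), (array([288, 262,  23,  11,  82], dtype=int32), array([298.7, 267.3]))]
scene proj: lid top (np.float64(306.2342640986761), np.float64(241.73940312932703)) band (np.float64(305.00521659413033), np.float64(265.0559936204476))
```

View pics/f.png

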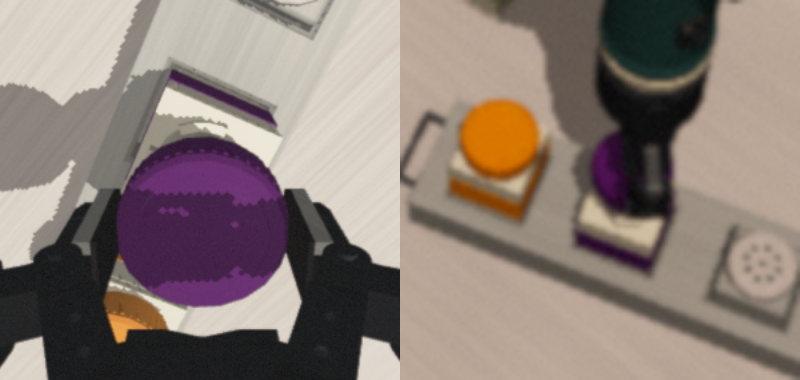

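The left half shows the lid in the pads, level and above the jar, with the shoulder and neck now visible beneath it. The right half (scene) shows the jar still down in the middle well, with mango and dredger in place. The wrist carries almost no weight, so the jar was not lifted. Handing in.

```bash
python3 -c "
from h import *
print(finish_job())"
```

```text
the job is handed in; nothing more can be done
None
```

The ube jar is down in the middle well and its lid was turned about 55° anticlockwise until free; the gripper holds it level about 24 mm above the open mouth, and the job was handed in after about 15 s of robot time. I viewed 11 pictures, one over the limit of 10.

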